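# Latch the tasting-kit case

## Robot

A 6-joint arm with a two-finger parallel gripper is mounted at the origin on a cart in front of the work surface, level with it; the furniture and walls round the work are solid. World frame = base frame: x ahead of the robot, y to its left, z up, the work surface at z = 0. Lengths are in m, angles in rad, forces in N, time in s.
With the tool pointing down it reaches from about 0.3 to 0.75 m from the base axis. Payload 8.5 kg.
Tool frame: the origin (TCP) lies on the centre line of the jaws, within the pads' length; the fingertips stand 22 mm ahead of it and the grasp point (between the pads) lies 3 mm ahead of it; z points along the fingers, y is the line along which they close (so a half turn about z gives the same grasp; the last joint's range is limited). The gripper opens to 88 mm and grips with 3 to 60 N. Pads are 18 mm wide; open, the fingers measure 123 mm over their backs; the gripper's body (75 mm by 187 mm) begins 45 mm behind the grasp point.
Start: joints at [-1.453, 0.381, 1.297, -0, 1.464, -0.215], TCP at [0.18, -0.52, 0.261] pointing down, gripper open.
Joint ranges: [-3.11, 3.11], [-0.89, 2.33], [0.22, 2.48], [-1.42, 4.56], [0.17, 2.85], [-2.88, 2.88]. Speed limits (rad/s): [2.39, 2.39, 3.14, 3.14, 3.14, 3.14].

## Interface

Orientations are given as a unit quaternion [x, y, z, w].
In Python, from rig import * gives the robot as it stands.
- The arm moves only by the tool arm_command, never from a script. Its argument "commands" is a list of rows, each a list of 2 entries, a list of its own where there are three numbers: the shift along the tool's x, y, z in cm, then the turn about the tool's z in degrees. In form: [[[x, y, z], spin], ...]. A call has 1 to 20 rows; each row shifts and turns the commanded pose from where the row before left it, along the tool's axes as they then stand; what a row does not reach is not made up. A row lasts 1/12 s, in which the tool goes at most 41.7 mm and 7.16 degrees, less where a joint would pass 70% of its speed; a pose out of reach is approached as far as the arm can. A call is refused whole if a number of a shift passes 4.17 or a number of a turn 7.16, either way. A call with a gripper value outside its range is refused whole. "grip" is the opening, from 0 (shut) to 1 (fully open), set as the call begins (left out, the last holds). The fingers move at their own pace and stop on an object; "squeeze" is the grip in N (left out, the last holds). Time passes only in rows, so rows that do not move let the fingers close. It gives the time, the measured TCP pose, the force, the opening and the grip force at its end, in the units of the state.
- get_state(): the state, without advancing time (a new reading comes with each control period).
- get_image(name): name is "scene" or "top" or "wrist"; returns (picture, depth): 420x560x3 uint8, blue, green, red; 420x560 float32, m along the optical axis (not along the pixel's ray), 0 where there is no reading.
- calibration(name): a dict with "fx", "fy", "cx", "cy" (pixels), "dist" ([k1, k2, p1, p2, k3] as OpenCV has them; the pictures are not rectified), "origin" and "orientation" of the camera in the world. Camera axes: x right, y up, looking along -z (the intrinsics and any distortion apply to the point x, -y, -z); pixel columns grow to the right and rows downward; lengths in m; the calibration is good to about 2 mm. A picture is of the moment at which its call begins: read the wrist's pose just before it. calibration takes no time and is no camera call; for the wrist camera it gives the pose at the moment of the call.
- close_job(): hands the job in; it is judged then, once.
The state is a dict: "t": time; "joints": joint angles; "joint_vel": joint speeds; "joint_efforts": joint torques, N m; "ee_pos": TCP position; "eef_rot": TCP orientation; "contact_force": force on the tool from outside, world axes, zero at the start; "moment": the same for the moment, N m; "grip_width": finger opening in m; "finger_force": force on a finger pad.
Only numpy, scipy, OpenCV 4.12 (cv2) and the standard library are available. Lean on these libraries where they do the work, as an engineer would, in place of code of your own. Each camera call takes 0.05 s, during which the arm holds its last target. There are 200 camera calls.

## Task

Shut the tasting-kit flight case: gently push its sliding lid home until you feel it press on the rubber seal, then hook the latch's brass crossbar down behind both steel horns on the lid, and only then swing the lever over until it snaps flat on the deck, so that the latch holds the lid tight. Do not lean hard on the lid or the lever, and leave the glass, funnel and stopper standing beside the case where they are.

Things in the scene. Friction and masses are not known exactly. Their poses are not given: they have to be found in the camera images.
- case: Dark wooden flight case, aluminium rails, fixed, 140 (x) x 300 (y) x 83 mm. Origin: centre of its underside; y long axis, z up. Fixed deck with the latch at its -y end, sliding lid at its +y end; tops of both at z 83, rails 4 mm higher. A black rubber seal on the deck's edge meets the lid at about y -20; that varies 3.5 mm either way, unmeasured. It yields 7.5 N per mm.
- lid: Plywood lid, 120 x 170 mm, slides along the case's y, friction about 1.5 N. Origin: top face, middle of the front edge that meets the seal; axes as the case's. Home is about y -20 in the case's frame; it starts 38 to 55 mm open; latched -25.5. Two steel horns, 6 thick, 16 high, lean to +y: rear face y 32 at the foot, 35 at the top, at x -29 to -20 and 20 to 29.
- push_ridge (a point): Top centre of the dark wooden ridge across the lid: 80 (x) x 12 (y) x 18 mm high, at y 115 in the lid's frame. Push its +y face toward the case's -y with shut fingers to slide the lid home. Gently: never over 15 N on the ridge, nor over 30 N on any part of the lid.
- loop_bar (a point): Centre of the loop's brass crossbar: a round bar along the case's x, diameter 9, 76 long, on two steel rods (x -35 and 35). Pinch it from above across the bar, between the rods; it turns freely in the fingers. Hooked, it rests on the horns' 6 mm thick feet, 10.5 mm above the lid, centre about 38 mm behind the lid's front edge. Between the horns lies only the lid.
- latch_loop (a joint): Hinge of the loop on the lever, rad. Its pin is on the lever, 20 mm from the lever's axis (lever at 0: 3 mm to -y of the axis and 20 above it); crossbar 84 mm from the pin. Its angle above level, pointing to +y, is this value plus the lever's. It starts nearly upright, balanced above the lever; swing it over to +y and down onto the lid. Let go, it falls by its own weight (40 g).
- latch_lever (a joint): Hinge of the lever, rad, about case x at case y -52, z 101. 0: upright, against its open stop, so the loop then reaches only 3 to 10 mm past the horns with the lid home (pull it out until it is taut). Grows as the handle swings toward -y; 1.571: flat on the deck, at its stop. Dead centre is about 1.25, past it the seal's pull snaps it down; before it, up to about 8 N at the tip.
- lever_tip (a point): Middle of the rolled end (diameter 10, 44 long along x) of the lever's steel handle with a red patch, 70 mm from the lever's axis; handle 44 wide, 6 thick. Push the handle on its +y face and follow it round and down to the deck; never with over 30 N.
- wine_glass: Stemmed tasting glass with some red wine, loose, 66 x 66 x 157 mm, beyond the case; origin centre of its foot. Leave alone.
- cone_funnel: Grey metal funnel standing mouth down, loose, 70 x 70 x 92 mm, beyond the case; origin centre of its underside. Leave alone.
- cork_stopper: Bottle stopper with a round golden head and cork body, loose, 35 x 35 x 58 mm, on the robot's side of the case; origin centre of its underside. Leave alone.

How it is judged:
On the way, in this order (a step that is already met when the one before it is completed fails the run):
1. the lid is pressed on the rubber seal (at least 2 N) with the loop not yet hooked (contact force between lid and case above 2 N and y of lid in the frame of case below -0.014 m and height (world z) of loop_bar above 0.1 m), for 0.1 s.
2. the crossbar lies behind the horns, below their tops, with the lever still up (under 0.8 rad) (y of loop_bar in the frame of lid between 0.0355 and 0.052 m and z of loop_bar in the frame of lid below 0.0135 m and value of joint latch_lever below 0.8 rad), for 0.2 s.
At the end, for the whole second after the job is handed in: The lever lies flat on the deck (1.48 rad or more), the crossbar is held behind both horns (35 to 42 mm behind the lid's front edge, less than 14.5 mm above the lid), the lid is drawn in (its front edge at y below -24 mm in the case's frame) and pulled tight on the seal, and everything is at rest (value of joint latch_lever above 1.48 rad and y of loop_bar in the frame of lid between 0.0345 and 0.042 m and z of loop_bar in the frame of lid below 0.0145 m and y of lid in the frame of case below -0.024 m and contact force between lid and case above 5 N and linear speed of lid below 0.01 m/s); the robot touches nothing.
It fails at once if the robot pushes on the lid's ridge with more than 15 N (contact force between any of the fingers, the arm and lid_c1 above 15 N).
It fails at once if the robot pushes on the lid with more than 30 N (contact force between any of the arm, the fingers and lid above 30 N).
It fails at once if the robot pushes on the lever's handle with more than 30 N (contact force between any of the fingers, the arm and latch_lever_c0 above 30 N or contact force between the fingers and latch_lever_c1 above 30 N).
It fails at once if the glass, funnel or stopper is shoved more than 15 mm or knocked over (distance of any of wine_glass, cone_funnel, cork_stopper from where it was at the start of the episode above 0.015 m or angle between any of wine_glass, cone_funnel, cork_stopper's own z axis and vertical above 0.35 rad).
It also fails if it takes over 64 s, if anything falls off the work surface, if the arm or the gripper's body presses on something with over 40 N, if the wrist force passes 120 N, or if a joint passes its speed limit or range.

## Working session

There is one attempt and no reset: what is moved stays moved. The work goes in short steps, Python scripts to look and compute and a tool call to move; the robot and the scene stay as the last step left them, time stands still between calls to the robot, and variables do not carry over. Pictures are saved under pics/ and viewed, at most 10 in all, crops included, and the job is handed in when it is done.

Besides the shell and the picture viewer there is one more tool, called after "Emit:" as name([rows], argument=value, ...), one row to a line, values as JSON. arm_command: Moves the arm, as the interface text tells. Its arguments: {"type":"object","properties":{"commands":{"type":"array","items":{"type":"array"}},"grip":{"type":"number"},"squeeze":{"type":"number"}},"required":["commands"]}

```bash
mkdir -p pics; ls; cat > h.py <<'E'
from rig import *
import numpy as np, cv2
from scipy.spatial.transform import Rotation as R
def cam(name):
    c=calibration(name); im,d=get_image(name); return c,im,d
def px2w(c,d,u,v,z=None):
    K=np.array([[c['fx'],0,c['cx']],[0,c['fy'],c['cy']],[0,0,1.]])
    n=cv2.undistortPoints(np.array([[[u,v]]],float),K,np.array(c['dist'],float))[0,0]
    r=R.from_quat(c['orientation']).apply([n[0],-n[1],-1.]); o=np.array(c['origin'])
    k=d[int(round(v)),int(round(u))] if z is None else (z-o[2])/r[2]
    return o+r*k
E
python3 - <<'E'
from h import *
for n in("top","scene"):
    c,im,d=cam(n); cv2.imwrite(f"pics/{n}0.png",im); np.save(f"{n}0.npy",d)
    print(n,c)
print(get_state())
E
```

```text
pics
top {'fx': 409.34659752921675, 'fy': 409.34659752921675, 'cx': 274.68081685747524, 'cy': 208.50822786526325, 'dist': array([-0.09357827,  0.        ,  0.        ,  0.        ,  0.        ]), 'origin': array([ 0.44356592, -0.01491301,  0.98610581]), 'orientation': array([-0.06111463,  0.04910801,  0.71502408, -0.69468984])}
scene {'fx': 442.53571049255186, 'fy': 442.53571049255186, 'cx': 282.08008292405424, 'cy': 210.6227602266854, 'dist': array([-0.10094708,  0.        ,  0.        ,  0.        ,  0.        ]), 'origin': array([0.23240754, 0.50014789, 0.68825431]), 'orientation': array([-0.11146125,  0.37973334,  0.87775775, -0.27003762])}
{'t': 0.1, 'joints': array([-1.45330359e+00,  3.81114972e-01,  1.29815634e+00, -2.75850411e-05,
        1.46358168e+00, -2.15278276e-01]), 'joint_vel': array([ 2.79521425e-03, -8.94621136e-04,  2.28553672e-04,  3.89854926e-04,
        1.08997761e-05, -1.39523338e-05]), 'joint_efforts': array([ 3.58629375e-03, -4.38650608e+01, -2.24910611e+01,  7.14402250e-02,
        3.42080137e-02, -7.49025162e-05]), 'ee_pos': array([ 0.17964127, -0.51960133,  0.26021648]), 'eef_rot': array([ 9.86189394e-01,  1.65620295e-01,  1.71023525e-05, -6.30084581e-04]), 'contact_force': array([-0.08635091,  0.09663088, -0.05547086]), 'moment': array([ 0.04529771,  0.02195832, -0.00684107]), 'finger_force': 0.0, 'grip_width': 0.08784944919706628}
```

View pics/top0.png

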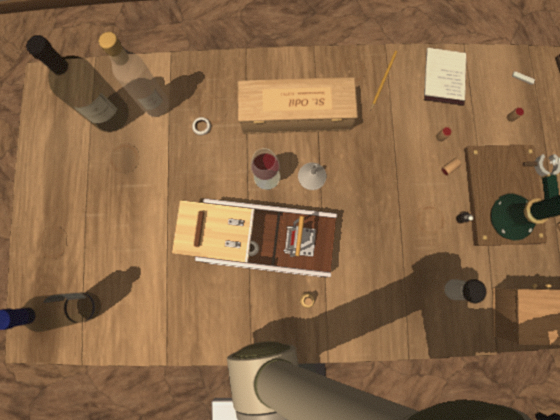

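View pics/scene0.png

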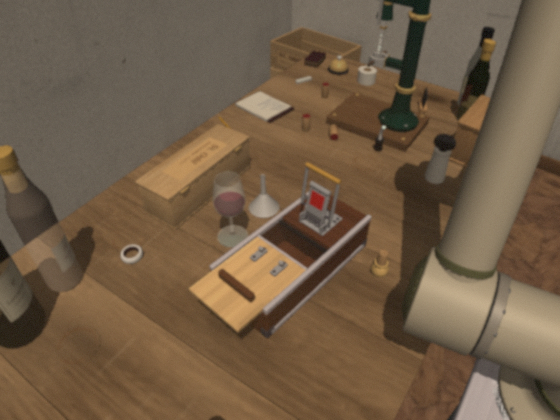

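```bash
python3 - <<'E'
import cv2
a=cv2.imread("pics/top0.png")[190:285,165:350]; cv2.imwrite("pics/c1.png",cv2.resize(a,None,fx=4.3,fy=4.3,interpolation=cv2.INTER_CUBIC))
a=cv2.imread("pics/scene0.png")[150:340,180:400]; cv2.imwrite("pics/c2.png",cv2.resize(a,None,fx=3.1,fy=3.1,interpolation=cv2.INTER_CUBIC))
E
```

```text
(no output)
```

View pics/c1.png

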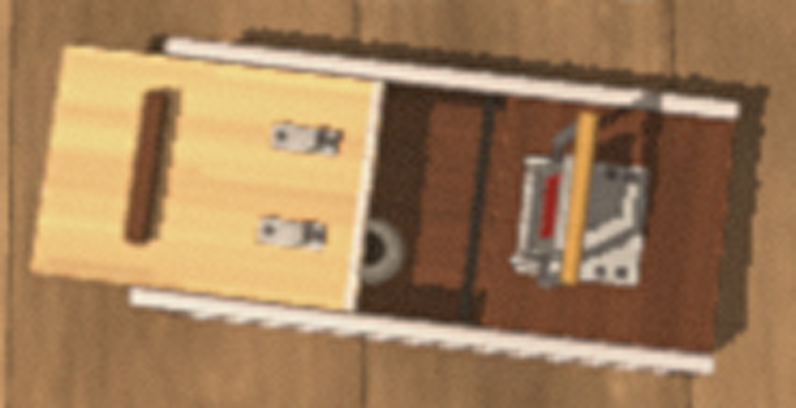

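View pics/c2.png

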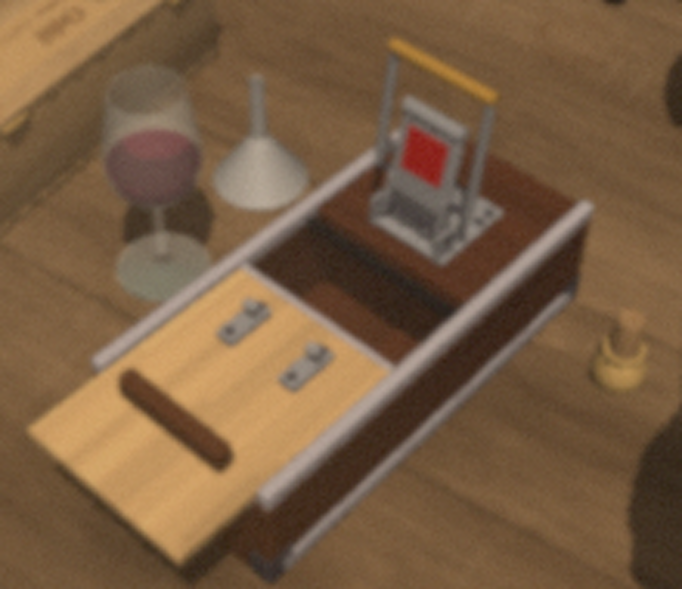

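```bash
python3 - <<'E'
from h import *
c=calibration("top"); d=np.load("top0.npy")
f=lambda X,Y,z=None: px2w(c,d,165+(X+.5)/4.3-.5,190+(Y+.5)/4.3-.5,z)
r=[f(x,y,.087) for x,y in [(167,38),(741,102),(712,372),(130,303)]]
print("rails",np.round(r,4)); 
l=[f(x,y,.083) for x,y in [(65,45),(383,82),(355,310),(32,270)]]
print("lid",np.round(l,4),[np.linalg.norm(l[i]-l[(i+1)%4]) for i in range(4)])
print([np.linalg.norm(r[i]-r[(i+1)%4]) for i in range(4)])
C=np.mean(r,0); yv=(r[0]+r[3]-r[1]-r[2])[:2]; xv=(r[0]+r[1]-r[2]-r[3])[:2]
a1=np.arctan2(yv[1],yv[0])-np.pi/2; a2=np.arctan2(xv[1],xv[0]); a3=np.arctan2(*((l[0]+l[3]-l[1]-l[2])[:2][::-1]))-np.pi/2
print("C",C,"yaw",a1,a2,a3)
Rm=lambda a:np.array([[np.cos(a),-np.sin(a)],[np.sin(a),np.cos(a)]])
a=(a1+a2+a3)/3
L=lambda p:(Rm(a).T@(np.array(p)[:2]-C[:2])).round(4)
print("lid front in case",L((l[1]+l[2])/2),"back",L((l[0]+l[3])/2))
print("ridge",L((f(155,92,.101)+f(138,242,.101))/2), "bar",L(f(588,112,.205)),L(f(570,282,.205)))
for n,X,Y in [("lidc",200,250),("bar",578,200),("bar2",582,160),("ridge",147,170),("deck",680,260),("rail",450,80)]: p=f(X,Y);print(n,p.round(4),L(p))
for n,X,Y in [("horn1",292,135),("h1b",335,142),("h2",280,231),("h2b",318,235)]:p=f(X,Y,.09);print(n,L(p))
E
```

```text
rails [[ 0.6129  0.1578  0.087 ]
 [ 0.5702 -0.1393  0.087 ]
 [ 0.433  -0.118   0.087 ]
 [ 0.4758  0.1772  0.087 ]]
lid [[0.6117 0.2128 0.083 ]
 [0.5869 0.0455 0.083 ]
 [0.4695 0.0621 0.083 ]
 [0.4941 0.2293 0.083 ]] [np.float64(0.16913855882737094), np.float64(0.11859167547750117), np.float64(0.16891444947284695), np.float64(0.1187755980931767)]
[np.float64(0.30016617113417476), np.float64(0.13882944796097663), np.float64(0.2982207712325866), np.float64(0.13854031062147942)]
C [0.52298376 0.01941901 0.087     ] yaw -0.14336290945327335 -0.14720470868718902 -0.14658434911050522
lid front in case [0.0001 0.0348] back [0.0003 0.2038]
ridge [-0.0003  0.1478] bar [ 0.0386 -0.0688] [-0.0377 -0.0692]
lidc [0.5023 0.1419 0.0811] [-0.0382  0.1182]
bar [ 0.5116 -0.0483  0.207 ] [-0.0014 -0.0686]
bar2 [ 0.5293 -0.0507  0.2077] [ 0.0165 -0.0684]
ridge [0.5425 0.1657 0.0995] [-0.0019  0.1476]
deck [ 0.4902 -0.1047  0.0821] [-0.0144 -0.1276]
rail [0.5864 0.0105 0.0862] [0.064  0.0004]
horn1 [0.0256 0.0776]
h1b [0.0246 0.055 ]
h2 [-0.0241  0.0771]
h2b [-0.0238  0.0575]
```

Emit:
arm_command([
  [[0, 0, 0], 6.85],
  [[0, 0, 0], 6.85],
  [[0, 0, 0], 6.85],
  [[0, 0, 0], 6.85],
  [[1.3, -3.8, 0], 0],
  [[1.3, -3.8, 0], 0],
  [[1.3, -3.8, 0], 0],
  [[1.3, -3.8, 0], 0],
  [[1.3, -3.8, 0], 0],
  [[1.3, -3.8, 0], 0],
  [[1.3, -3.8, 0], 0],
  [[1.3, -3.8, 0], 0],
  [[1.3, -3.8, 0], 0],
  [[1.3, -3.8, 0], 0],
  [[1.3, -3.8, 0], 0],
  [[1.3, -3.8, 0], 0],
  [[1.3, -3.8, 0], 0],
  [[1.3, -3.8, 0], 0],
  [[1.3, -3.8, 0], 0],
  [[0, 0, 0], 0],
], grip=0)

```text
t: 1.77
ee_pos: [0.4566, 0.0211, 0.2604]
eef_rot: [0.998, -0.069, 0.0, -0.001]
contact_force: [-0.6, -0.1, -0.5]
grip_width: 0.0003
finger_force: 0.0
```

```bash
cat >> h.py <<'E'
A=-.1457; C0=np.array([.523,.0194])
def incase(p):
    d=np.array(p)[:2]-C0; ca,sa=np.cos(A),np.sin(A)
    return np.array([ca*d[0]+sa*d[1],-sa*d[0]+ca*d[1],p[2]])*1000
def st():
    s=get_state(); r=R.from_quat(s['eef_rot']); ca,sa=np.cos(A),np.sin(A); f=s['contact_force']
    x=r.apply([1,0,0]); print("t",s['t'],"case mm",incase(s['ee_pos']).round(1),"yaw err deg",np.degrees(np.arctan2(x[1],x[0])-A).round(2),"z",r.apply([0,0,1]).round(3),"F case",(ca*f[0]+sa*f[1]).round(1),(-sa*f[0]+ca*f[1]).round(1),f[2].round(1),"w",round(s['grip_width'],4),s['finger_force'])
E
python3 -c "from h import *; st()"
```

```text
t 1.7667 case mm [-65.9  -8.  260.4] yaw err deg 0.38 z [ 0.     0.002 -1.   ] F case -0.6 -0.2 -0.5 w 0.0003 0.0
```

Emit:
arm_command([
  [[1.1, -3.25, 0], 0.38],
  [[1.1, -3.25, 0], 0],
  [[1.1, -3.25, 0], 0],
  [[1.1, -3.25, 0], 0],
  [[1.1, -3.25, 0], 0],
  [[1.1, -3.25, 0], 0],
  [[0, 0, 3], 0],
  [[0, 0, 3], 0],
  [[0, 0, 3], 0],
  [[0, 0, 3], 0],
  [[0, 0, 2.0], 0],
  [[0, 0, 0.6], 0],
  [[0, 0, 0], 0],
])

```text
t: 2.85
ee_pos: [0.5493, 0.1984, 0.1134]
eef_rot: [0.997, -0.076, -0.002, 0.0]
contact_force: [0.1, -0.1, 0.1]
grip_width: 0.0002
finger_force: 0.0
```

```bash
python3 -c "
from h import *; st()
c,im,d=cam('scene'); cv2.imwrite('pics/s1.png',im)"
```

```text
t 2.85 case mm [ -0.  180.9 113.4] yaw err deg -0.38 z [-0.003 -0.001 -1.   ] F case 0.1 -0.1 0.1 w 0.0002 0.0
```

View pics/s1.png

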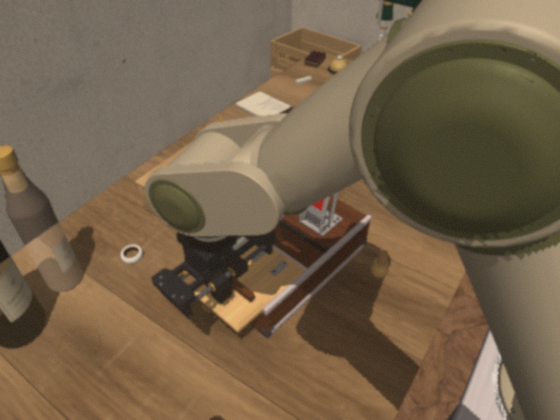

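Emit:
arm_command([
  [[0, 0.3, 0.3], -0.3],
  [[0, 0.3, 0], 0],
  [[0, 0.3, 0], 0],
  [[0, 0.3, 0], 0],
  [[0, 0.3, 0], 0],
  [[0, 0.3, 0], 0],
  [[0, 0.3, 0], 0],
  [[0, 0.3, 0], 0],
  [[0, 0.3, 0], 0],
  [[0, 0.3, 0], 0],
  [[0, 0.3, 0], 0],
  [[0, 0.3, 0], 0],
  [[0, 0.3, 0], 0],
  [[0, 0.3, 0], 0],
  [[0, 0.3, 0], 0],
  [[0, 0.3, 0], 0],
  [[0, 0, 0], 0],
])

```text
t: 4.32
ee_pos: [0.5425, 0.1507, 0.1116]
eef_rot: [0.997, -0.074, -0.0, 0.0]
contact_force: [0.1, 1.3, -0.7]
grip_width: 0.0006
finger_force: 0.0
```

```bash
python3 -c "
from h import *; st()"
```

```text
t 4.3167 case mm [  0.3 132.7 111.6] yaw err deg -0.09 z [-0.001 -0.    -1.   ] F case -0.1 1.3 -0.7 w 0.0006 0.0
```

Pushing with ~1.3 N (friction). Creep on.

Emit:
arm_command([
  [[0, 0.15, 0], 0],
  [[0, 0.15, 0], 0],
  [[0, 0.15, 0], 0],
  [[0, 0.15, 0], 0],
  [[0, 0.1, 0], 0],
  [[0, 0, 0], 0],
])

```text
t: 4.82
ee_pos: [0.5416, 0.1442, 0.1116]
eef_rot: [0.997, -0.073, -0.0, 0.0]
contact_force: [0.2, 1.1, 0.3]
grip_width: 0.0002
finger_force: 0.1
```

Emit:
arm_command([
  [[0, 0.1, 0], 0],
  [[0, 0.05, 0], 0],
  [[0, 0, 0], 0],
])

```text
t: 5.07
ee_pos: [0.5414, 0.1428, 0.1117]
eef_rot: [0.997, -0.073, -0.0, 0.0]
contact_force: [-0.2, 1.7, 0.4]
grip_width: 0.0005
finger_force: 0.3
```

Emit:
arm_command([
  [[0, 0.1, 0], 0],
  [[0, 0, 0], 0],
])

```text
t: 5.23
ee_pos: [0.5413, 0.1418, 0.1117]
eef_rot: [0.997, -0.073, -0.0, 0.0]
contact_force: [0.1, 1.6, -0.3]
grip_width: 0.0005
finger_force: 0.4
```

Emit:
arm_command([
  [[0, 0.1, 0], 0],
  [[0, 0.05, 0], 0],
  [[0, 0, 0], 0],
])

```text
t: 5.48
ee_pos: [0.5411, 0.1403, 0.1117]
eef_rot: [0.997, -0.073, -0.0, 0.0]
contact_force: [0.2, 0.5, 0.5]
grip_width: 0.0006
finger_force: 0.3
```

Emit:
arm_command([
  [[0, 0.1, 0], 0],
  [[0, 0, 0], 0],
])

```text
t: 5.65
ee_pos: [0.541, 0.1393, 0.1118]
eef_rot: [0.997, -0.073, -0.0, 0.0]
contact_force: [0.0, -0.1, -1.2]
grip_width: 0.0003
finger_force: 0.3
```

Emit:
arm_command([
  [[0, 0.08, 0], 0],
  [[0, 0, 0], 0],
])

```text
t: 5.82
ee_pos: [0.5409, 0.1385, 0.1118]
eef_rot: [0.997, -0.073, 0.0, 0.0]
contact_force: [-0.2, 1.7, 0.0]
grip_width: 0.0006
finger_force: 0.4
```

Emit:
arm_command([
  [[0, 0.08, 0], 0],
  [[0, 0, 0], 0],
])

```text
t: 5.98
ee_pos: [0.5407, 0.1377, 0.1117]
eef_rot: [0.997, -0.073, -0.0, 0.0]
contact_force: [-0.6, -0.1, 0.2]
grip_width: 0.0005
finger_force: 0.4
```

Emit:
arm_command([
  [[0, 0.08, 0], 0],
  [[0, 0, 0], 0],
])

```text
t: 6.15
ee_pos: [0.5407, 0.1369, 0.1118]
eef_rot: [0.997, -0.073, 0.0, 0.0]
contact_force: [-0.4, 0.6, 0.3]
grip_width: 0.0005
finger_force: 0.4
```

Emit:
arm_command([
  [[0, 0.06, 0], 0],
  [[0, 0, 0], 0],
])

```text
t: 6.32
ee_pos: [0.5406, 0.1364, 0.1117]
eef_rot: [0.997, -0.073, -0.0, 0.0]
contact_force: [-1.1, 0.7, -0.3]
grip_width: 0.0002
finger_force: 0.4
```

Emit:
arm_command([
  [[0, 0.08, 0], 0],
  [[0, 0, 0], 0],
])

```text
t: 6.48
ee_pos: [0.5404, 0.1356, 0.1117]
eef_rot: [0.997, -0.073, 0.0, 0.0]
contact_force: [-0.1, -0.1, 0.0]
grip_width: 0.0004
finger_force: 0.4
```

Emit:
arm_command([
  [[0, 0.06, 0], 0],
  [[0, 0, 0], 0],
])

```text
t: 6.65
ee_pos: [0.5403, 0.135, 0.1118]
eef_rot: [0.997, -0.073, -0.0, 0.0]
contact_force: [0.0, 0.7, 0.2]
grip_width: 0.0003
finger_force: 0.4
```

Emit:
arm_command([
  [[0, 0.06, 0], 0],
  [[0, 0, 0], 0],
])

```text
t: 6.82
ee_pos: [0.5403, 0.1345, 0.1118]
eef_rot: [0.997, -0.073, 0.0, -0.0]
contact_force: [-0.6, 1.5, -0.1]
grip_width: 0.0005
finger_force: 0.7
```

Emit:
arm_command([
  [[0, 0.06, 0], 0],
  [[0, 0, 0], 0],
])

```text
t: 6.98
ee_pos: [0.5402, 0.1341, 0.1118]
eef_rot: [0.997, -0.073, 0.0, -0.0]
contact_force: [0.7, 4.5, -0.8]
grip_width: 0.0008
finger_force: 1.8
```

Emit:
arm_command([
  [[0, 0.06, 0], 0],
  [[0, 0, 0], 0],
])

```text
t: 7.15
ee_pos: [0.5402, 0.1337, 0.1118]
eef_rot: [0.997, -0.073, 0.0, -0.001]
contact_force: [0.9, 5.3, -0.6]
grip_width: 0.0003
finger_force: 2.8
```

Emit:
arm_command([
  [[0, 0.06, 0], 0],
  [[0, 0, 0], 0],
])

```text
t: 7.32
ee_pos: [0.5401, 0.1335, 0.1118]
eef_rot: [0.997, -0.073, 0.0, -0.001]
contact_force: [0.5, 7.4, -0.6]
grip_width: 0.0005
finger_force: 3.7
```

```bash
python3 -c "
from h import *; st()
c,im,d=cam('top'); a=im[185:290,160:350];np.save('top1.npy',d); cv2.imwrite('pics/t2.png',cv2.resize(a,None,fx=4,fy=4,interpolation=cv2.INTER_CUBIC))"
```

```text
t 7.3167 case mm [  0.3 115.3 111.8] yaw err deg -0.06 z [ 0.001  0.002 -1.   ] F case -0.6 7.4 -0.6 w 0.0005 3.6861218721605837
```

View pics/t2.png

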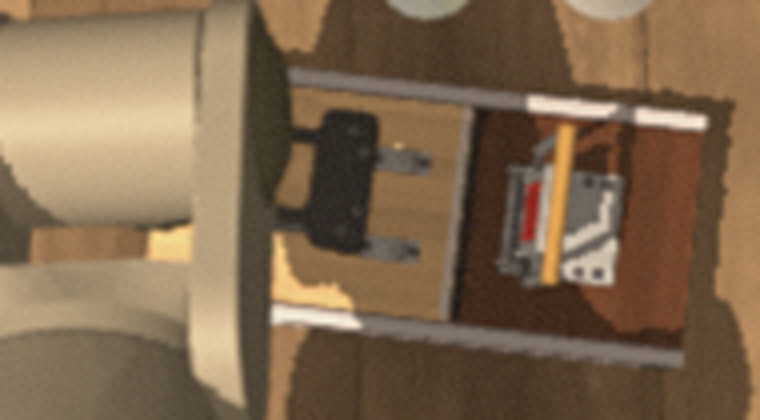

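Emit:
arm_command([
  [[0, 0, 0], 0],
  [[0, 0, 0], 0],
  [[0, -0.7, 0], 0],
  [[0, -0.8, 0], 0],
  [[0, 0, -3.4], 0],
  [[0, 0, -3.4], 0],
  [[0, 0, -3.4], 0],
  [[0, 0, -3.4], 0],
  [[0, 0, -3.4], 0],
  [[0, 0, 0], 0],
])

```text
t: 8.2
ee_pos: [0.5438, 0.148, 0.2886]
eef_rot: [0.997, -0.073, 0.006, -0.0]
contact_force: [1.3, 0.2, 0.4]
grip_width: 0.0002
finger_force: 0.0
```

Emit:
arm_command([
  [[0, 3.3, 0], 0],
  [[0, 3.3, 0], 0],
  [[0, 3.3, 0], 0],
  [[0, 3.3, 0], 0],
  [[0, 3.3, 0], 0],
  [[0, 3.3, 0], 0],
  [[0, 0, 0], 0],
], grip=0.5)

```text
t: 8.78
ee_pos: [0.5128, -0.0526, 0.2813]
eef_rot: [0.997, -0.076, -0.0, 0.001]
contact_force: [0.6, -1.2, 0.6]
grip_width: 0.0434
finger_force: 0.0
```

```bash
python3 -c "
from h import *; st()
c,im,d=cam('wrist'); cv2.imwrite('pics/w1.png',im); np.save('w1.npy',d); np.save('w1c.npy',c,allow_pickle=True)
"
```

```text
t 8.7833 case mm [  0.3 -72.7 281.3] yaw err deg -0.33 z [-0.001 -0.002 -1.   ] F case 0.7 -1.1 0.6 w 0.0434 0.0
```

View pics/w1.png

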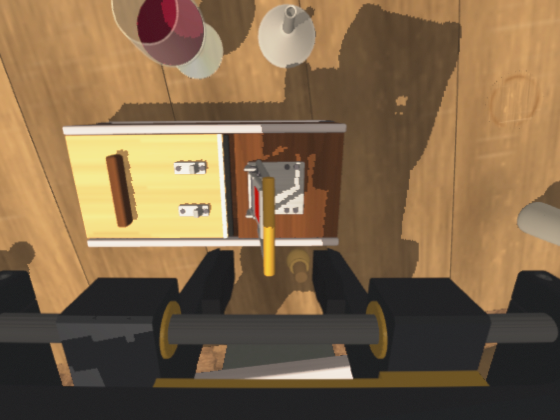

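```bash
python3 -c "
from h import *
c=np.load('w1c.npy',allow_pickle=True).item(); d=np.load('w1.npy')
for u,v in [(268,185),(268,230),(268,270)]: print(incase(px2w(c,d,u,v,.2035)).round(1),incase(px2w(c,d,u,v)).round(1))
for u,v in [(223,137),(224,235)]: print('lid',incase(px2w(c,d,u,v,.083)).round(1))
for u,v in [(66,128),(345,126),(338,244),(89,244)]: print('rail',incase(px2w(c,d,u,v,.087)).round(1))
"
```

```text
[ 33.1 -69.4 203.5] [ 34.  -69.4 207.3]
[ -1.  -69.  203.5] [  0.6 -69.  207.4]
[-34.4 -68.6 203.5] [-32.  -68.7 207.8]
lid [ 57.4 -19.8  83. ]
lid [-56.1 -14.3  83. ]
rail [ 68.7 145.   87. ]
rail [  68.1 -148.7   87. ]
rail [ -67.  -149.7   87. ]
rail [-65.1 147.   87. ]
```

Emit:
arm_command([
  [[0, -0.35, 2.1], -0.3],
  [[0, 0, 2.1], 0],
  [[0, 0, 1.6], 0],
  [[0, 0, 0.6], 0],
  [[0, 0, 0], 0],
])

```text
t: 9.25
ee_pos: [0.5134, -0.0439, 0.2165]
eef_rot: [0.998, -0.07, -0.001, -0.0]
contact_force: [-0.3, -0.8, 0.4]
grip_width: 0.0443
finger_force: 0.0
```

Emit:
arm_command([
  [[0, 0, 0], 0],
  [[0, 0, 0], 0],
  [[0, 0, 0], 0],
  [[0, 0, 0], 0],
  [[0, 0, 0], 0],
  [[0, 0, 0], 0],
  [[0, 0, 0], 0],
], grip=0, squeeze=6)

```text
t: 9.83
ee_pos: [0.5139, -0.0449, 0.2181]
eef_rot: [0.997, -0.071, 0.0, 0.0]
contact_force: [-0.5, 0.7, 1.3]
grip_width: 0.0085
finger_force: 6.0
```

```bash
python3 -c "
from h import *; st()"
```

```text
t 9.8333 case mm [  0.3 -65.  218.1] yaw err deg 0.23 z [ 0.001 -0.    -1.   ] F case -0.6 0.7 1.3 w 0.0085 5.999849885702133
```

```bash
python3 -c "
import numpy as np
th=np.radians(np.linspace(96.8,8,15)); r=np.linspace(84,83.5,15)
y=-55+r*np.cos(th); z=121+r*np.sin(th)
print(np.c_[-np.diff(y)/10,-np.diff(z)/10].round(2).tolist()); print(np.c_[y,z+13.7].round(1).tolist())"
```

```text
[[-0.93, -0.06], [-0.93, 0.05], [-0.92, 0.15], [-0.89, 0.25], [-0.86, 0.35], [-0.82, 0.44], [-0.76, 0.53], [-0.7, 0.61], [-0.63, 0.68], [-0.55, 0.75], [-0.46, 0.8], [-0.37, 0.85], [-0.27, 0.88], [-0.18, 0.91]]
[[-64.9, 218.1], [-55.7, 218.7], [-46.4, 218.2], [-37.2, 216.7], [-28.3, 214.2], [-19.7, 210.7], [-11.5, 206.3], [-3.9, 201.1], [3.1, 195.0], [9.4, 188.2], [14.9, 180.7], [19.5, 172.7], [23.2, 164.2], [25.9, 155.4], [27.7, 146.3]]
```

Emit:
arm_command([
  [[0, -0.93, -0.06], 0],
  [[0, -0.93, 0.05], 0],
  [[0, -0.92, 0.15], 0],
  [[0, -0.89, 0.25], 0],
  [[0, -0.86, 0.35], 0],
  [[0, -0.82, 0.44], 0],
  [[0, -0.76, 0.53], 0],
  [[0, 0, 0], 0],
  [[0, 0, 0], 0],
])

```text
t: 10.58
ee_pos: [0.5225, 0.0161, 0.2004]
eef_rot: [0.998, -0.07, -0.0, -0.0]
contact_force: [0.8, -0.6, 0.9]
grip_width: 0.0084
finger_force: 6.0
```

```bash
python3 -c "
from h import *; st()"
```

```text
t 10.5833 case mm [ -0.   -3.3 200.4] yaw err deg 0.28 z [-0.  0. -1.] F case 0.9 -0.4 0.9 w 0.0084 6.002548187971115
```

Right on the arc, no strain. Continue.

Emit:
arm_command([
  [[0, -0.7, 0.61], 0],
  [[0, -0.63, 0.68], 0],
  [[0, -0.55, 0.75], 0],
  [[0, -0.46, 0.8], 0],
  [[0, -0.3, 0.85], 0],
  [[0, -0.25, 0.88], 0],
  [[0, 0, 0], 0],
  [[0, 0, 0], 0],
])

```text
t: 11.25
ee_pos: [0.5264, 0.0445, 0.1545]
eef_rot: [0.997, -0.071, -0.0, -0.0]
contact_force: [1.6, 0.7, 0.8]
grip_width: 0.0086
finger_force: 6.0
```

```bash
python3 -c "
from h import *; st()
c,im,d=cam('scene'); a=im[150:340,180:400]; cv2.imwrite('pics/s3.png',cv2.resize(a,None,fx=3,fy=3,interpolation=cv2.INTER_CUBIC))"
```

```text
t 11.25 case mm [ -0.2  25.3 154.5] yaw err deg 0.24 z [-0.001  0.001 -1.   ] F case 1.5 0.9 0.8 w 0.0086 6.001984253525734
```

View pics/s3.png

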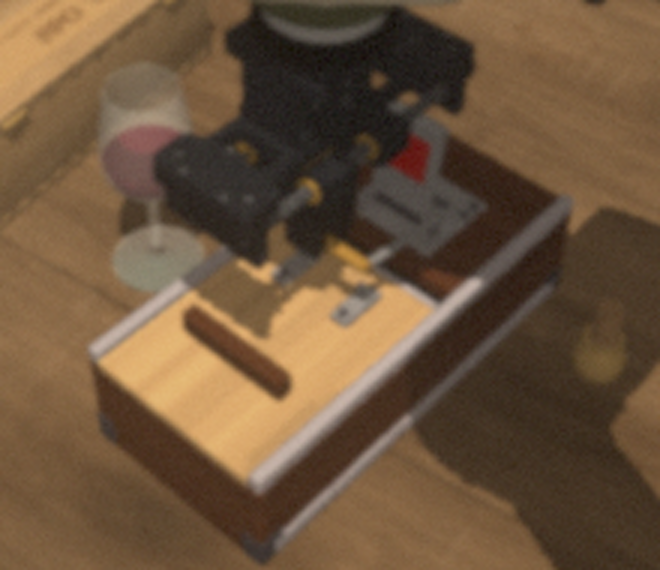

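Emit:
arm_command([
  [[0, -0.15, 0.85], 0],
  [[0, 0, 0], 0],
])

```text
t: 11.47
ee_pos: [0.5265, 0.0457, 0.1455]
eef_rot: [0.997, -0.071, -0.0, 0.0]
contact_force: [2.5, -0.6, -0.4]
grip_width: 0.0084
finger_force: 6.0
```

Emit:
arm_command([
  [[0, 0, 0], 0],
  [[0, 0, 0], 0],
  [[0, 0, 0], 0],
  [[0, 0, 0], 0],
  [[0, 0, -1], 0],
  [[0, 0, -4], 0],
  [[0, 0, -4], 0],
  [[0, 0, -4], 0],
  [[0, 0, 0], 0],
], grip=0.4)

```text
t: 12.22
ee_pos: [0.5284, 0.0456, 0.284]
eef_rot: [0.997, -0.071, 0.007, 0.0]
contact_force: [1.1, -0.2, 0.2]
grip_width: 0.0352
finger_force: 0.0
```

```bash
python3 -c "
from h import *; st()
c,im,d=cam('scene'); a=im[150:340,180:400]; cv2.imwrite('pics/s4.png',cv2.resize(a,None,fx=3.1,fy=3.1,interpolation=cv2.INTER_CUBIC)); np.save('s4.npy',d)"
```

```text
t 12.2167 case mm [  1.6  26.7 284. ] yaw err deg 0.25 z [ 0.013 -0.002 -1.   ] F case 1.1 -0.0 0.2 w 0.0352 0.0
```

View pics/s4.png

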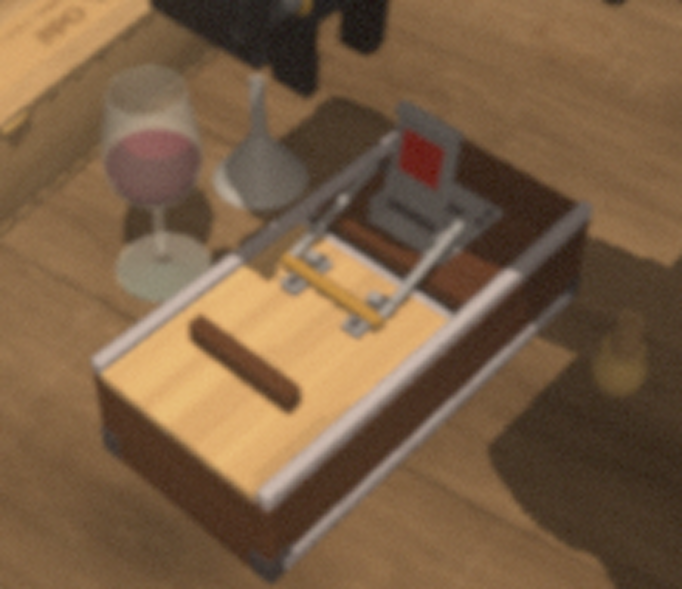

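```bash
python3 -c "
from h import *
c=calibration('scene'); d=np.load('s4.npy')
for X,Y in [(287,260),(332,292),(378,323)]:
  u,v=180+X/3.1,150+Y/3.1; print(incase(px2w(c,d,u,v,.0965)).round(1),incase(px2w(c,d,u,v)).round(1))
for X,Y in [(318,237),(460,318)]: print('lid front',incase(px2w(c,d,180+X/3.1,150+Y/3.1,.083)).round(1))
"
```

```text
[31.  24.7 96.5] [31.6 24.1 95.6]
[-5.8 25.6 96.5] [-4.9 24.6 95. ]
[-40.9  25.6  96.5] [-39.6  23.9  94.1]
lid front [ 39.3 -12.   83. ]
lid front [-66.5 -19.3  83. ]
```

Emit:
arm_command([
  [[-0.15, 2.5, 0], 0.25],
  [[0, 2.5, 0], 0],
  [[0, 0, 3.7], 0],
  [[0, 0, 3.7], 0],
  [[0, 0, 3], 0],
  [[0, 0, 0.5], 0],
  [[0, 0, 0], 0],
], grip=0, squeeze=20)

```text
t: 12.85
ee_pos: [0.5171, -0.0034, 0.1657]
eef_rot: [0.997, -0.073, -0.003, -0.0]
contact_force: [1.3, -0.5, 0.9]
grip_width: 0.0004
finger_force: 0.0
```

```bash
python3 -c "
from h import *; st()
p=np.radians(np.linspace(0,90,16)); r=52
y=-52-r*np.sin(p)+3*np.cos(p)+17.5; z=101+r*np.cos(p)+3*np.sin(p)+22
print(np.c_[-np.diff(y)/10,-np.diff(z)/10].round(2).tolist()); print(np.c_[np.degrees(p),y,z].round(1).tolist())"
```

```text
t 12.85 case mm [ -2.6 -23.4 165.7] yaw err deg -0.02 z [-0.005  0.001 -1.   ] F case 1.3 -0.3 0.9 w 0.0004 0.0
[[0.55, -0.0], [0.54, 0.05], [0.53, 0.11], [0.52, 0.17], [0.5, 0.22], [0.47, 0.27], [0.44, 0.32], [0.41, 0.36], [0.37, 0.4], [0.32, 0.44], [0.28, 0.47], [0.22, 0.5], [0.17, 0.52], [0.12, 0.53], [0.06, 0.54]]
[[0.0, -31.5, 175.0], [6.0, -37.0, 175.0], [12.0, -42.4, 174.5], [18.0, -47.7, 173.4], [24.0, -52.9, 171.7], [30.0, -57.9, 169.5], [36.0, -62.6, 166.8], [42.0, -67.1, 163.7], [48.0, -71.1, 160.0], [54.0, -74.8, 156.0], [60.0, -78.0, 151.6], [66.0, -80.8, 146.9], [72.0, -83.0, 141.9], [78.0, -84.7, 136.7], [84.0, -85.9, 131.4], [90.0, -86.5, 126.0]]
```

Emit:
arm_command([
  [[0.25, 0.4, -0.5], 0],
  [[0, 0.3, -0.3], 0],
  [[0, 0, 0], 0],
  [[0, 0, 0], 0],
])

```text
t: 13.18
ee_pos: [0.52, -0.0112, 0.177]
eef_rot: [0.997, -0.073, 0.001, 0.0]
contact_force: [-0.2, 0.6, 0.4]
grip_width: 0.0004
finger_force: 0.0
```

```bash
python3 -c "
from h import *; st()"
```

```text
t 13.1833 case mm [  1.4 -30.7 177. ] yaw err deg -0.03 z [ 0.003 -0.001 -1.   ] F case -0.3 0.5 0.4 w 0.0004 0.0
```

Emit:
arm_command([
  [[0, 0.6, 0.2], 0],
  [[0, 0.54, 0.05], 0],
  [[0, 0.53, 0.11], 0],
  [[0, 0.52, 0.17], 0],
  [[0, 0, 0], 0],
])

```text
t: 13.6
ee_pos: [0.5161, -0.0335, 0.1698]
eef_rot: [0.997, -0.073, -0.0, 0.0]
contact_force: [-0.3, 1.4, -0.5]
grip_width: 0.0005
finger_force: 0.0
```

Emit:
arm_command([
  [[0, 0.5, 0.22], 0],
  [[0, 0.47, 0.27], 0],
  [[0, 0.44, 0.32], 0],
  [[0, 0, 0], 0],
])

```text
t: 13.93
ee_pos: [0.5143, -0.0472, 0.1619]
eef_rot: [0.997, -0.073, 0.0, 0.0]
contact_force: [0.5, 1.6, 3.5]
grip_width: 0.0003
finger_force: 1.8
```

```bash
python3 -c "
from h import *; st()
c,im,d=cam('scene'); a=im[150:340,180:400]; cv2.imwrite('pics/s5.png',cv2.resize(a,None,fx=3.1,fy=3.1,interpolation=cv2.INTER_CUBIC)); np.save('s5.npy',d)"
```

```text
t 13.9333 case mm [  1.1 -67.2 161.9] yaw err deg -0.04 z [ 0.001 -0.    -1.   ] F case 0.3 1.6 3.5 w 0.0003 1.8491568602621555
```

Emit:
arm_command([
  [[0, 0.41, 0.36], 0],
  [[0, 0.37, 0.4], 0],
  [[0, 0.32, 0.44], 0],
  [[0, 0, 0], 0],
])

```text
t: 14.32
ee_pos: [0.5129, -0.0582, 0.15]
eef_rot: [0.997, -0.073, 0.001, 0.0]
contact_force: [0.7, -0.7, 4.6]
grip_width: 0.0004
finger_force: 1.7
```

Emit:
arm_command([
  [[0, 0.28, 0.47], 0],
  [[0, 0.22, 0.5], 0],
  [[0, 0, 0], 0],
])

```text
t: 14.57
ee_pos: [0.5117, -0.0628, 0.1397]
eef_rot: [0.997, -0.073, -0.0, 0.0]
contact_force: [0.2, -0.3, -0.4]
grip_width: 0.0002
finger_force: 0.0
```

```bash
python3 -c "
from h import *; st()"
```

```text
t 14.5667 case mm [  0.8 -83.  139.7] yaw err deg -0.03 z [-0.001 -0.    -1.   ] F case 0.2 -0.3 -0.4 w 0.0002 0.0044015649109496735
```

Emit:
arm_command([
  [[0, 0.1, 0.5], 0],
  [[0, 0.1, 0.4], 0],
  [[0, 0.05, 0.2], 0],
  [[0, 0, 0], 0],
])

```text
t: 14.9
ee_pos: [0.5112, -0.0647, 0.1286]
eef_rot: [0.997, -0.073, -0.001, -0.0]
contact_force: [0.3, -0.1, -0.9]
grip_width: 0.0006
finger_force: 0.0
```

Emit:
arm_command([
  [[0, 0, 0.1], 0],
  [[0, 0, 0], 0],
])

```text
t: 15.07
ee_pos: [0.5115, -0.0647, 0.1282]
eef_rot: [0.997, -0.073, -0.0, -0.0]
contact_force: [-0.3, -0.9, 0.3]
grip_width: 0.0002
finger_force: 0.0
```

Emit:
arm_command([
  [[0, 0, -2], 0],
  [[0, 0, -3.5], 0],
  [[0, 0, -3.5], 0],
  [[0, 0, -3.5], 0],
  [[0, -3, -3], 0],
  [[0, -4, 0], 0],
  [[0, -4, 0], 0],
  [[0, -4, 0], 0],
  [[0, -4, 0], 0],
  [[0, -4, 0], 0],
  [[0, 0, 0], 0],
])

```text
t: 15.98
ee_pos: [0.5446, 0.1681, 0.2826]
eef_rot: [0.998, -0.07, 0.0, -0.001]
contact_force: [0.8, -0.0, -0.3]
grip_width: 0.0003
finger_force: 0.0
```

```bash
python3 -c "
from h import *; st()
c,im,d=cam('scene'); a=im[150:340,180:400]; cv2.imwrite('pics/s6.png',cv2.resize(a,None,fx=3.1,fy=3.1,interpolation=cv2.INTER_CUBIC)); np.save('s6.npy',d)"
```

```text
t 15.9833 case mm [-2.000e-01  1.502e+02  2.826e+02] yaw err deg 0.33 z [ 0.     0.002 -1.   ] F case 0.8 0.1 -0.3 w 0.0003 0.0
```

View pics/s6.png

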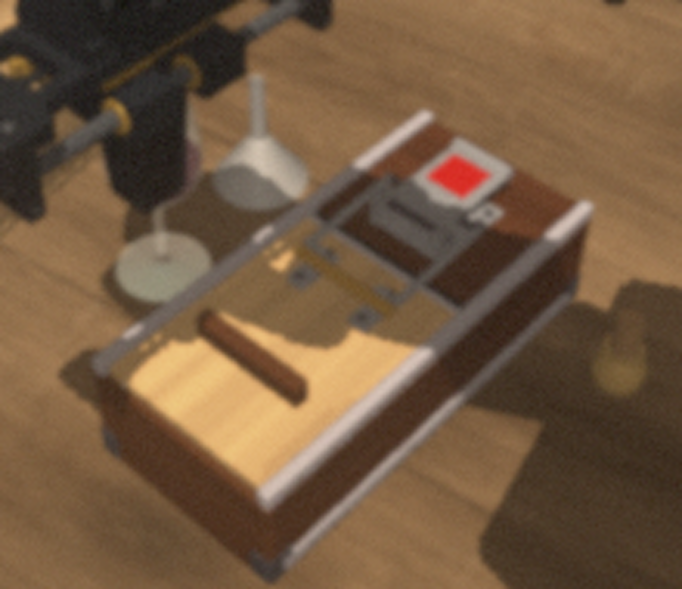

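```bash
python3 -c "
from h import *
c=calibration('scene'); d=np.load('s6.npy')
for X,Y in [(458,177),(485,188),(350,279)]: print(incase(px2w(c,d,180+X/3.1,150+Y/3.1)).round(1))
print(close_job())"
```

```text
[ -3.2 -95.6 103.7]
[ -20.4 -101.3  101.3]
[-7.4 11.7 97.8]
the job is handed in; nothing more can be done
None
```

The case is shut and handed in at about 16 s of the 64 s allowed, but the judge's verdict was not shown. The last picture and depth reading put the crossbar behind both horns, the lever flat on the deck and the lid drawn in. Push forces stayed within limits (about 7.4 N on the ridge and under 5 N on the lever), and the glass, funnel and stopper stayed in place.

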